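# Find the loose valve-bay cover on the gas manifold and push it open

## Robot

A 6-joint arm with a two-finger parallel gripper is mounted at the origin on the work surface. World frame = base frame: x ahead of the robot, y to its left, z up, the work surface at z = 0. Lengths are in m, angles in rad, forces in N, time in s.
With the tool pointing down it reaches from about 0.375 to 0.975 m from the base axis. Payload 3.8 kg.
Tool frame: the origin (TCP) lies midway between the tips of the shut fingers; the grasp point (between the pads) lies 19 mm behind it; z points along the fingers, y is the line along which they close (so a half turn about z gives the same grasp; the last joint's range is limited). The gripper opens to 85 mm and grips with 20 to 120 N. Pads are 22 mm wide; open, the fingers measure 114 mm over their backs; the gripper's body (76 mm by 85 mm) begins 54 mm behind the grasp point. The pads swing forward as they close: fully open they stand 13 mm farther back than shut.
Start: joints at [1.163, 0.264, 1.604, -0, 1.274, -0.037], TCP at [0.245, 0.629, 0.231] pointing down, gripper open.
Joint ranges: [-2.63, 2.63], [-0.94, 2.18], [0.31, 2.57], [-1.31, 4.45], [0, 2.66], [-2.55, 2.55]. Speed limits (rad/s): [2.57, 2.57, 3.14, 3.14, 3.14, 3.14].

## Interface

Orientations are given as a rotation vector (axis times angle).
In Python, from workcell import read_state, vision, ticket gives the robot as it stands. The module is installed in compiled form; this text tells all that it offers.
- The arm moves only by the tool jog_arm, never from a script. Its arguments are lists of equal length, an entry for each row: "turn": the turn, a rotation vector about the tool's x, y, z in rad, a list of three; "delta_pos": the shift along the tool's x, y, z in m, a list of three; "gripper": the finger opening in m, from 0 to 0.0854. In form: {"turn": [[rx, ry, rz], ...], "delta_pos": [[dx, dy, dz], ...], "gripper": [gripper, ...]}. A call has 1 to 20 rows; each row shifts and turns the commanded pose from where the row before left it, along the tool's axes as they then stand; what a row does not reach is not made up. A row lasts 1/12 s, in which the tool goes at most 41.7 mm and 7.16 degrees, less where a joint would pass 70% of its speed; a pose out of reach is approached as far as the arm can. A call with a gripper value outside its range is refused whole. The fingers move at their own pace and stop on an object; "grip_force" is the grip in N (left out, the last holds). Time passes only in rows, so rows that do not move let the fingers close. It gives the time, the measured TCP pose, the force, the opening and the grip force at its end, in the units of the state.
- read_state(): the state, without advancing time (a new reading comes with each control period).
- vision.read_camera(name): name is "scene" or "top"; returns the picture (420x560x3 uint8, red, green, blue); there is no depth.
- vision.calibration(name): a dict with "vfov" (degrees; the focal length in pixels is half the picture's height over the tangent of half this angle, whatever the lens; pixels are square), "cx", "cy" (the principal point, pixels), "dist" ([k1, k2, p1, p2, k3] as OpenCV has them; the pictures are not rectified), "R" (3x3) and "t" (3): a world point X has camera coordinates R X + t. Camera axes: x right, y down, z forward; pixel columns grow to the right and rows downward; lengths in m; the calibration is good to about 2 mm. A picture is of the moment at which its call begins. calibration takes no time and is no camera call.
- ticket.finish_job(): hands the job in; it is judged then, once.
The state is a dict: "time": time; "q": joint angles; "joint_vel": joint speeds; "joint_torque": joint torques, N m; "tool_pos": TCP position; "tcp_rot": TCP orientation; "wrist_force": force on the tool from outside, world axes, zero at the start; "torque": the same for the moment, N m; "width": opening from 0.0 (shut) to 1.0 (fully open); "grip_force": force on a finger pad.
Only numpy, scipy, OpenCV 4.12 (cv2) and the standard library are available. Lean on these libraries where they do the work, as an engineer would, in place of code of your own. Each camera call takes 0.05 s, during which the arm holds its last target. There are 200 camera calls.

## Task

One of the four identical covers on top of the gas manifold has been left unfastened: press gently near the near edge of each (the side with the brass ports) until you find the one that rocks, then push its near half down into its well until the cover stands steeply open, at 45 degrees or more, and take your hand away so that it stays open by itself. Only press and push with the fingertips: lift and carry nothing, do not force the fastened covers, and leave the fittings, vial, wrench and jars where they are.

Things in the scene. Friction and masses are not known exactly. Their poses are not given: they have to be found in the camera images.
- manifold: Low grey gas manifold fixed to the bench: chassis 250 mm deep (x) by 440 mm wide (y), flat deck 85 mm above the bench. Origin on the bench under the middle of the row of covers; its -x side is the near side with the brass ports (95 mm from the origin), its +x side is 155 mm away. Its z is up. Four equal aluminium covers lie in one row along its y axis, flush with the deck, 95 mm apart, at y = +142.5, +47.5, -47.5 and -142.5 mm.
- cover1_press (a point): Point on the top face of cover 1 (counted from +y of the manifold), on its centre line, 30 mm from its pivot towards the near edge. The cover is a plate 110 mm (x) by 70 mm (y) by 5 mm, with two fine ribs along its near edge, pivoted about its middle on an axis along the manifold's y (at half thickness). The point's x and y axes lie in the plate, x away from the near edge.
- cover1 (a joint): Tilt of this cover about its pivot, rad: 0 level, positive = near edge down, far edge up; stops at -0.06 and 1.0. Three of the four are fastened: they give springily, 1 to 2 mm under 10 to 15 N, never past 0.08 rad. The loose one (any of the four) yields to 1 to 3 N on its near half, sinks into its empty well (mouth 114 by 74 mm, clear 55 mm deep) and stays where it is left.
- cover2_press (a point): Point on the top face of cover 2 (counted from +y of the manifold), on its centre line, 30 mm from its pivot towards the near edge. The cover is a plate 110 mm (x) by 70 mm (y) by 5 mm, with two fine ribs along its near edge, pivoted about its middle on an axis along the manifold's y (at half thickness). The point's x and y axes lie in the plate, x away from the near edge.
- cover2 (a joint): Tilt of this cover about its pivot, rad: 0 level, positive = near edge down, far edge up; stops at -0.06 and 1.0. Three of the four are fastened: they give springily, 1 to 2 mm under 10 to 15 N, never past 0.08 rad. The loose one (any of the four) yields to 1 to 3 N on its near half, sinks into its empty well (mouth 114 by 74 mm, clear 55 mm deep) and stays where it is left.
- cover3_press (a point): Point on the top face of cover 3 (counted from +y of the manifold), on its centre line, 30 mm from its pivot towards the near edge. The cover is a plate 110 mm (x) by 70 mm (y) by 5 mm, with two fine ribs along its near edge, pivoted about its middle on an axis along the manifold's y (at half thickness). The point's x and y axes lie in the plate, x away from the near edge.
- cover3 (a joint): Tilt of this cover about its pivot, rad: 0 level, positive = near edge down, far edge up; stops at -0.06 and 1.0. Three of the four are fastened: they give springily, 1 to 2 mm under 10 to 15 N, never past 0.08 rad. The loose one (any of the four) yields to 1 to 3 N on its near half, sinks into its empty well (mouth 114 by 74 mm, clear 55 mm deep) and stays where it is left.
- cover4_press (a point): Point on the top face of cover 4 (counted from +y of the manifold), on its centre line, 30 mm from its pivot towards the near edge. The cover is a plate 110 mm (x) by 70 mm (y) by 5 mm, with two fine ribs along its near edge, pivoted about its middle on an axis along the manifold's y (at half thickness). The point's x and y axes lie in the plate, x away from the near edge.
- cover4 (a joint): Tilt of this cover about its pivot, rad: 0 level, positive = near edge down, far edge up; stops at -0.06 and 1.0. Three of the four are fastened: they give springily, 1 to 2 mm under 10 to 15 N, never past 0.08 rad. The loose one (any of the four) yields to 1 to 3 N on its near half, sinks into its empty well (mouth 114 by 74 mm, clear 55 mm deep) and stays where it is left.
- fitting1: small brass pipe fitting, 20 mm across, 26 mm tall, standing on the manifold's deck on the near margin; a bystander. Origin at the centre of its foot.
- fitting2: small brass pipe fitting, 20 mm across, 26 mm tall, standing on the deck beyond the covers; a bystander. Origin at the centre of its foot.
- vial: amber capped vial, 28 mm across, 60 mm tall, standing on the far margin of the deck; a bystander. Origin at the centre of its foot.
- wrench: wrench 170 mm long lying on the far margin of the deck; a bystander. Origin at the middle of its length.
- jar1: lidded glass sample jar, 90 mm across, 120 mm tall, on the bench; a bystander. Origin at the centre of its foot.
- jar2: lidded glass sample jar, as jar1; a bystander. Origin at the centre of its foot.
- jar3: lidded glass sample jar, as jar1; a bystander. Origin at the centre of its foot.

How it is judged:
On the way:
1. one cover gives way under the press (tilts past 0.15 rad, near edge down) (value of joint any of cover1, cover2, cover3, cover4 above 0.15 rad), for 0.1 s.
At the end, for the whole second after the job is handed in: The loose cover stands open at more than 0.7 rad (40 degrees), near edge down, and at rest, with no bystander moved by more than 20 mm (((value of joint cover1 above 0.7 rad and velocity of joint cover1 between -0.05 and 0.05 rad/s) or (value of joint cover2 above 0.7 rad and velocity of joint cover2 between -0.05 and 0.05 rad/s) or (value of joint cover3 above 0.7 rad and velocity of joint cover3 between -0.05 and 0.05 rad/s) or (value of joint cover4 above 0.7 rad and velocity of joint cover4 between -0.05 and 0.05 rad/s)) and distance of each of fitting1, fitting2, vial, wrench, jar1, jar2, jar3 from where it was at the start of the episode below 0.02 m); the robot touches nothing.
It fails at once if the manifold or a cover is pressed with more than 60 N (contact force between the fingers and manifold above 60 N).
It fails at once if a bystander (fitting, vial, wrench, jar) is moved by more than 20 mm, lifted or carried off (distance of any of fitting1, fitting2, vial, wrench, jar1, jar2, jar3 from where it was at the start of the episode above 0.02 m).
It also fails if it takes over 51 s, if anything falls off the work surface, if the arm or the gripper's body presses on something with over 40 N, if the wrist force passes 120 N, or if a joint passes its speed limit or range.

## Working session

There is one attempt and no reset: what is moved stays moved. The work goes in short steps, Python scripts to look and compute and a tool call to move; the robot and the scene stay as the last step left them, time stands still between calls to the robot, and variables do not carry over. Pictures are saved under pics/ and viewed, at most 10 in all, crops included, and the job is handed in when it is done.

Besides the shell and the picture viewer there is one more tool, called after "Emit:" as a command line: name --argument value ..., lists and objects as JSON in quotes. jog_arm: Moves the arm, as the interface text tells. Its arguments: {"type":"object","properties":{"turn":{"type":"array","items":{"type":"array","items":{"type":"number"}}},"delta_pos":{"type":"array","items":{"type":"array","items":{"type":"number"}}},"gripper":{"type":"array","items":{"type":"number"}},"grip_force":{"type":"number"}},"required":["turn","delta_pos","gripper"]}

```bash
mkdir -p pics; python3 - <<'E'
from workcell import read_state, vision
import cv2, json
for n in ("scene","top"):
    cv2.imwrite(f"pics/{n}0.png", vision.read_camera(n)[:,:,::-1])
    print(n, vision.calibration(n))
print(read_state())
E
```

```text
scene {'vfov': 57.389509717471036, 'cx': 276.42369370105774, 'cy': 201.35620397778158, 'dist': array([-0.05622517,  0.        ,  0.        ,  0.        ,  0.        ]), 'R': array([[-0.45289869,  0.89139278, -0.01736936],
       [ 0.66308693,  0.32375006, -0.67490861],
       [-0.59598533, -0.31718261, -0.73769688]]), 't': array([ 0.25720337, -0.31726595,  1.39781797])}
top {'vfov': 43.47523720778771, 'cx': 286.5286913837244, 'cy': 209.35697037859748, 'dist': array([0.00366246, 0.        , 0.        , 0.        , 0.        ]), 'R': array([[ 0.07407987, -0.99725041, -0.00194674],
       [-0.9758811 , -0.07209023, -0.20605599],
       [ 0.20534908,  0.01716439, -0.97853827]]), 't': array([-0.03000211,  0.55996002,  1.3055083 ])}
{'time': 0.1, 'q': array([ 1.16312418e+00,  2.64710816e-01,  1.60525758e+00, -1.29255311e-05,
        1.27372120e+00, -3.69170682e-02]), 'joint_vel': array([ 0.00055056, -0.00076709, -0.00304869, -0.0006243 ,  0.00085817,
        0.00030931]), 'joint_torque': array([-3.35545906e-05, -5.16706502e+01, -3.68591952e+01, -1.18485145e-04,
        6.30967668e-03, -9.93173501e-06]), 'tool_pos': array([0.24431321, 0.62850768, 0.23005343]), 'tcp_rot': array([-0.57896172, -3.08732385,  0.00321663]), 'wrist_force': array([0.04641702, 0.60202475, 0.10786504]), 'torque': array([ 0.02528978,  0.01550223, -0.02816993]), 'grip_force': 0.0, 'width': 0.9989107552685262}
```

View pics/top0.png

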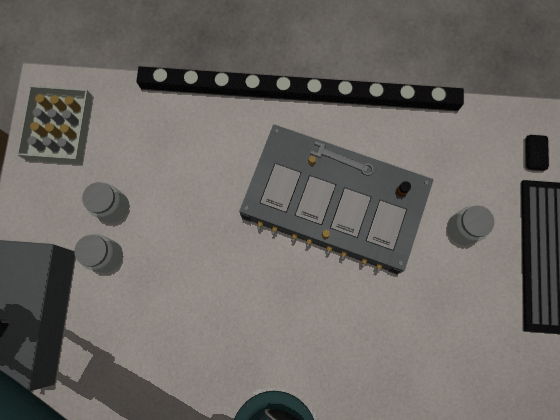

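View pics/scene0.png

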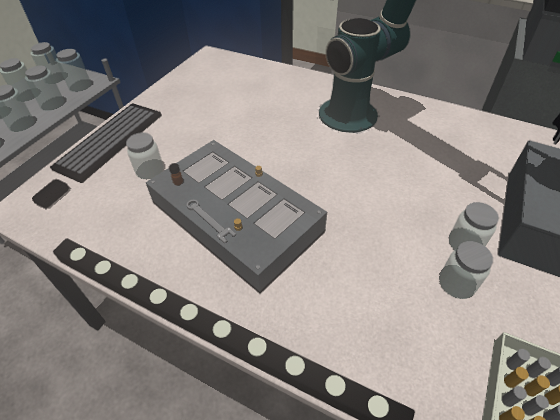

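The top view shows the four covers near pixels (281,187), (315,199), (350,211) and (387,225), with cover 1 on the left. Fitting1 is at (326,234), fitting2 at (312,160), the vial at (403,187) and the wrench around (342,158). The scene view agrees.

```bash
cat > h.py <<'E'
import numpy as np, cv2
from workcell import read_state, vision
def cast(name, uv, z):
    c=vision.calibration(name); f=210/np.tan(np.radians(c["vfov"]/2))
    K=np.array([[f,0,c["cx"]],[0,f,c["cy"]],[0,0,1]])
    p=cv2.undistortPoints(np.array(uv,float).reshape(-1,1,2),K,np.array(c["dist"])).reshape(-1,2)
    d=np.c_[p,np.ones(len(p))]@c["R"]; o=-c["R"].T@c["t"]
    return o+d*((z-o[2])/d[:,2])[:,None]
def proj(name, X):
    c=vision.calibration(name); f=210/np.tan(np.radians(c["vfov"]/2))
    K=np.array([[f,0,c["cx"]],[0,f,c["cy"]],[0,0,1]])
    return cv2.projectPoints(np.array(X,float).reshape(-1,1,3),cv2.Rodrigues(c["R"])[0],c["t"],K,np.array(c["dist"]))[0].reshape(-1,2)
E
python3 - <<'E'
from h import *
for name,roi in (("top",(235,440,120,275)),("scene",(145,330,140,290))):
    im=cv2.imread(f"pics/{name}0.png"); g=im.min(2); x0,x1,y0,y1=roi
    m=np.zeros(g.shape,np.uint8); m[y0:y1,x0:x1]=(g[y0:y1,x0:x1]>135)*255
    if name=="top": # keep only deck blobs
        pass
    cs,_=cv2.findContours(m,cv2.RETR_EXTERNAL,cv2.CHAIN_APPROX_NONE)
    C=[]
    for c in cs:
        a=cv2.contourArea(c); 
        if not 300<a<2500: continue
        r=cv2.minAreaRect(c); X=cast(name,cv2.boxPoints(r),.085)
        W=cast(name,c.reshape(-1,2),.085)[:,:2].astype(np.float32)
        rw=cv2.minAreaRect(W*1000); C.append(rw[0])
        print(name,a,np.round(r[0]),np.round(rw[0],1),np.round(rw[1],1),round(rw[2],1))
hsv=cv2.cvtColor(cv2.imread("pics/top0.png"),cv2.COLOR_BGR2HSV)
for l,uv,z in (("fit1",(326,234),.098),("fit2",(312,160),.098),("vial",(403,187),.115)): print(l,cast("top",[uv],z).round(3))
E
```

```text
scene 857.0 [279. 218.] [610.8  30.8] [ 68.3 108.2] 74.2
scene 744.0 [252. 199.] [584.7 -60.5] [ 67.8 108.7] 74.3
scene 648.0 [228. 182.] [ 558.9 -151.7] [ 68.3 108.2] 74.0
scene 568.0 [205. 166.] [ 532.8 -243.5] [ 68.2 109.1] 73.8
scene 884.5 [178. 154.] [ 525.5 -354.2] [131.8 196.3] 25.3
fit1 [[ 0.497 -0.092  0.098]]
fit2 [[ 0.686 -0.045  0.098]]
vial [[ 0.627 -0.276  0.115]]
```

Emit:
jog_arm --turn '[[0,0,-0.094],[0,0,0],[0,0,0],[0,0,0],[0,0,0],[0,0,0],[0,0,0],[0,0,0],[0,0,0],[0,0,0],[0,0,0],[0,0,0],[0,0,0],[0,0,0],[0,0,0],[0,0,0],[0,0,0],[0,0,0],[0,0,0],[0,0,0]]' --delta_pos '[[0,0,0],[-0.0256,-0.025,0],[-0.0256,-0.025,0],[-0.0256,-0.025,0],[-0.0256,-0.025,0],[-0.0256,-0.025,0],[-0.0256,-0.025,0],[-0.0256,-0.025,0],[-0.0256,-0.025,0],[-0.0256,-0.025,0],[-0.0256,-0.025,0],[-0.0256,-0.025,0],[-0.0256,-0.025,0],[-0.0256,-0.025,0],[-0.0256,-0.025,0],[-0.0256,-0.025,0],[-0.0256,-0.025,0],[-0.0256,-0.025,0],[-0.0256,-0.025,0],[-0.0256,-0.025,0]]' --gripper '[0,0,0,0,0,0,0,0,0,0,0,0,0,0,0,0,0,0,0,0]'

```text
time: 1.77
tool_pos: [0.5829, 0.0376, 0.2308]
tcp_rot: [-0.434, -3.111, 0.0]
wrist_force: [0.1, 0.7, -0.2]
width: -0.0
grip_force: 0.0
```

```bash
cat >> h.py <<'E'
O=np.array([.5718,-.1063]); A=np.arctan2(.962,.2735)-np.pi/2
def man(p):
    d=np.asarray(p)[:2]-O; return np.array([np.cos(A)*d[0]+np.sin(A)*d[1], -np.sin(A)*d[0]+np.cos(A)*d[1]])
def world(mx,my,z): return np.array([O[0]+np.cos(A)*mx-np.sin(A)*my, O[1]+np.sin(A)*mx+np.cos(A)*my, z])
E
python3 - <<'E'
from h import *
s=read_state(); print(s["time"],s["tool_pos"],man(s["tool_pos"]),s["wrist_force"])
R=cv2.Rodrigues(s["tcp_rot"])[0]; print(R.round(3)); print(np.cos(A),np.sin(A))
im=cv2.imread("pics/top0.png")
for y in (.1425,.0475,-.0475,-.1425):
    P=[world(a,y+b,.085) for a,b in ((-.055,-.035),(-.055,.035),(.055,.035),(.055,-.035))]
    uv=proj("top",P); cv2.polylines(im,[np.round(uv*16).astype(int)],True,(0,0,255),1,shift=4)
cv2.imwrite("pics/ov.png",cv2.resize(im[100:290,220:460],None,fx=3,fy=3,interpolation=cv2.INTER_NEAREST))
cv2.imwrite("pics/scene1.png",vision.read_camera("scene")[:,:,::-1])
E
```

```text
1.7667 [0.58286025 0.03756792 0.23079195] [-0.02870438  0.1414085 ] [ 0.14298823  0.66618782 -0.15641052]
[[-0.962  0.273 -0.001]
 [ 0.273  0.962  0.   ]
 [ 0.001 -0.    -1.   ]]
0.9618815756210537 -0.2734663315305178
```

View pics/ov.png

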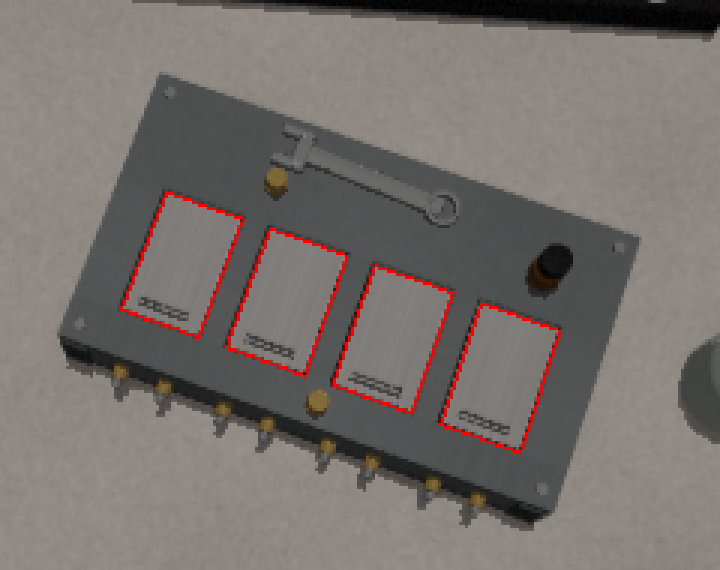

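The projected model from the scene view coincides with the covers in the top view, so the pose is good. Next I descend on cover 1.

Emit:
jog_arm --turn '[[0,0,0],[0,0,0],[0,0,0],[0,0,0],[0,0,0],[0,0,0],[0,0,0],[0,0,0],[0,0,0],[0,0,0],[0,0,0],[0,0,0],[0,0,0],[0,0,0],[0,0,0],[0,0,0]]' --delta_pos '[[0.001,0.001,0.019],[0,0,0.019],[0,0,0.019],[0,0,0.019],[0,0,0.019],[0,0,0.019],[0,0,0.019],[0,0,0.005],[0,0,0.001],[0,0,0.001],[0,0,0.001],[0,0,0.001],[0,0,0.001],[0,0,0.001],[0,0,0.001],[0,0,0]]' --gripper '[0,0,0,0,0,0,0,0,0,0,0,0,0,0,0,0]'

```text
time: 3.15
tool_pos: [0.582, 0.0405, 0.0863]
tcp_rot: [0.433, 3.111, 0.0]
wrist_force: [0.2, 0.1, 0.6]
width: -0.001
grip_force: 0.0
```

Emit:
jog_arm --turn '[[0,0,0],[0,0,0],[0,0,0],[0,0,0]]' --delta_pos '[[0,0,0.001],[0,0,0.001],[0,0,0.001],[0,0,0]]' --gripper '[0,0,0,0]'

```text
time: 3.48
tool_pos: [0.5821, 0.0405, 0.0844]
tcp_rot: [0.433, 3.112, 0.0]
wrist_force: [-2.9, 0.2, 5.6]
width: 0.003
grip_force: 3.4
```

Emit:
jog_arm --turn '[[0,0,0],[0,0,0],[0,0,0]]' --delta_pos '[[0,0,0.001],[0,0,0.001],[0,0,0]]' --gripper '[0,0,0]'

```text
time: 3.73
tool_pos: [0.5821, 0.0406, 0.0837]
tcp_rot: [-0.433, -3.112, 0.0]
wrist_force: [-6.5, 0.2, 14.8]
width: -0.001
grip_force: 7.4
```

Cover 1 is fastened (14.8 N after about 1.3 mm). On to cover 2.

Emit:
jog_arm --turn '[[0,0,0],[0,0,0],[0,0,0],[0,0,0],[0,0,0],[0,0,0],[0,0,0],[0,0,0],[0,0,0],[0,0,0],[0,0,0],[0,0,0],[0,0,0],[0,0,0],[0,0,0]]' --delta_pos '[[0,0,-0.01],[0,0,-0.015],[0,-0.019,0],[0,-0.019,0],[0,-0.019,0],[0,-0.019,0],[0,-0.019,0],[0,0,0],[0,0,0.01],[0,0,0.008],[0,0,0.002],[0,0,0.001],[0,0,0.001],[0,0,0.001],[0,0,0]]' --gripper '[0,0,0,0,0,0,0,0,0,0,0,0,0,0,0]'

```text
time: 4.98
tool_pos: [0.5551, -0.0501, 0.084]
tcp_rot: [-0.431, -3.109, 0.001]
wrist_force: [-5.8, -0.5, 10.3]
width: 0.002
grip_force: 5.4
```

Cover 2 is fastened too. Next is cover 3.

Emit:
jog_arm --turn '[[0,0,0],[0,0,0],[0,0,0],[0,0,0],[0,0,0],[0,0,0],[0,0,0],[0,0,0],[0,0,0],[0,0,0],[0,0,0],[0,0,0],[0,0,0],[0,0,0],[0,0,0]]' --delta_pos '[[0,0,-0.01],[0,0,-0.013],[0,-0.019,0],[0,-0.019,0],[0,-0.019,0],[0,-0.019,0],[0,-0.019,0],[0,0,0],[0,0,0.01],[0,0,0.008],[0,0,0.002],[0,0,0.001],[0,0,0.001],[0,0,0.001],[0,0,0]]' --gripper '[0,0,0,0,0,0,0,0,0,0,0,0,0,0,0]'

```text
time: 6.23
tool_pos: [0.5301, -0.1417, 0.0831]
tcp_rot: [-0.432, -3.112, -0.0]
wrist_force: [0.1, 0.2, -0.2]
width: -0.002
grip_force: 0.0
```

Emit:
jog_arm --turn '[[0,0,0],[0,0,0],[0,0,0],[0,0,0],[0,0,0]]' --delta_pos '[[0,0,0.001],[0,0,0.001],[0,0,0.001],[0,0,0.001],[0,0,0]]' --gripper '[0,0,0,0,0]'

```text
time: 6.65
tool_pos: [0.5304, -0.1423, 0.0793]
tcp_rot: [0.433, 3.111, -0.0]
wrist_force: [0.1, 0.9, 0.5]
width: -0.002
grip_force: 0.5
```

```bash
python3 - <<'E'
from h import *
s=read_state(); print(man(s["tool_pos"]),s["tool_pos"][2],s["wrist_force"])
E
```

```text
[-0.03000347 -0.0459908 ] 0.07929769260607591 [0.08989577 0.91946605 0.46550019]
```

Cover 3 yields with almost no force, so it is the loose one. I push it down.

Emit:
jog_arm --turn '[[0,0,0],[0,0,0],[0,0,0],[0,0,0],[0,0,0],[0,0,0],[0,0,0],[0,0,0],[0,0,0],[0,0,0],[0,0,0],[0,0,0],[0,0,0],[0,0,0],[0,0,0]]' --delta_pos '[[0,0,0.001],[0,0,0.001],[0,0,0.001],[0,0,0.001],[0,0,0.001],[0,0,0.001],[0,0,0.001],[0,0,0.001],[0,0,0.001],[0,0,0.001],[0,0,0.001],[0,0,0.001],[0,0,0.001],[0,0,0.001],[0,0,0]]' --gripper '[0,0,0,0,0,0,0,0,0,0,0,0,0,0,0]'

```text
time: 7.9
tool_pos: [0.5297, -0.1421, 0.0648]
tcp_rot: [-0.433, -3.111, -0.0]
wrist_force: [0.7, -0.5, 1.2]
width: 0.001
grip_force: 0.1
```

```bash
python3 - <<'E'
from h import *
s=read_state(); print(man(s["tool_pos"]),s["tool_pos"][2],s["wrist_force"])
im=vision.read_camera("scene")[:,:,::-1]
cv2.imwrite("pics/s2.png",cv2.resize(im[100:300,130:340],None,fx=3,fy=3))
E
```

```text
[-0.03070866 -0.04596499] 0.06484651722205462 [ 0.65953173 -0.45337119  1.15591741]
```

View pics/s2.png

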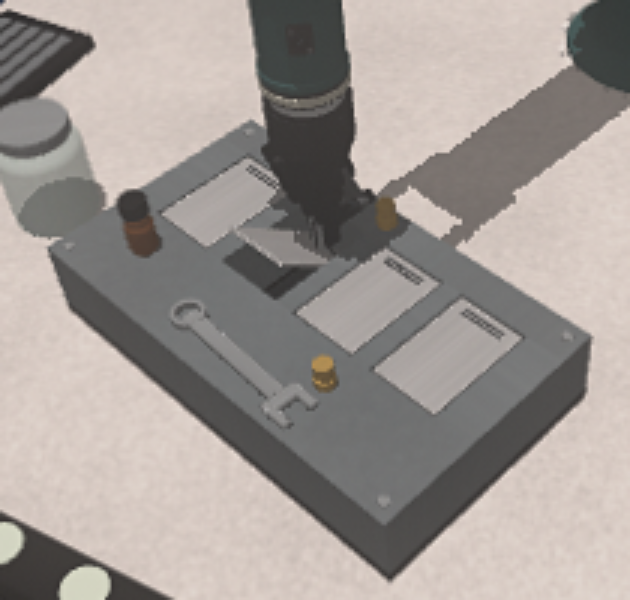

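Cover 3 is tilted, and its far left corner is at crop (235,230), which is full pixel (208.3,176.7). I compute the tilt from that corner.

```bash
python3 - <<'E'
from h import *
p0=world(0,-.0825,.0825)
for th in (.5,.6,.7,.8,.9,1.0):
    c,s=np.cos(th),np.sin(th)
    P=[world(.055*c-.0025*s,y,.0825+.055*s+.0025*c) for y in (-.0825,-.0125)]
    print(th,((proj("scene",P)-[130,100])*3).round())
E
```

```text
0.5 [[225. 234.]
 [277. 272.]]
0.6 [[227. 229.]
 [279. 266.]]
0.7 [[229. 223.]
 [282. 261.]]
0.8 [[232. 218.]
 [285. 255.]]
0.9 [[235. 213.]
 [288. 250.]]
1.0 [[239. 207.]
 [292. 244.]]
```

The tilt is about 0.6 rad, so the contact is at the tip centre. I go deeper and slightly toward the pivot.

Emit:
jog_arm --turn '[[0,0,0],[0,0,0],[0,0,0],[0,0,0],[0,0,0],[0,0,0],[0,0,0],[0,0,0],[0,0,0],[0,0,0],[0,0,0],[0,0,0],[0,0,0]]' --delta_pos '[[-0.0004,0,0.001],[-0.0004,0,0.001],[-0.0004,0,0.001],[-0.0004,0,0.001],[-0.0004,0,0.001],[-0.0004,0,0.001],[-0.0004,0,0.001],[-0.0004,0,0.001],[-0.0004,0,0.001],[-0.0004,0,0.001],[-0.0004,0,0.0005],[-0.0004,0,0.0005],[0,0,0]]' --gripper '[0,0,0,0,0,0,0,0,0,0,0,0,0]'

```text
time: 9.03
tool_pos: [0.534, -0.1434, 0.0548]
tcp_rot: [-0.433, -3.11, -0.0]
wrist_force: [-4.4, 1.1, 9.0]
width: 0.003
grip_force: 4.2
```

```bash
python3 - <<'E'
from h import *
s=read_state(); print(man(s["tool_pos"]),s["tool_pos"][2],s["wrist_force"])
im=vision.read_camera("scene")[:,:,::-1]
cv2.imwrite("pics/s3.png",cv2.resize(im[140:220,180:270],None,fx=6,fy=6))
E
```

```text
[-0.02626483 -0.04600784] 0.05483739073684324 [-4.37584543  1.09931262  8.98745816]
```

View pics/s3.png

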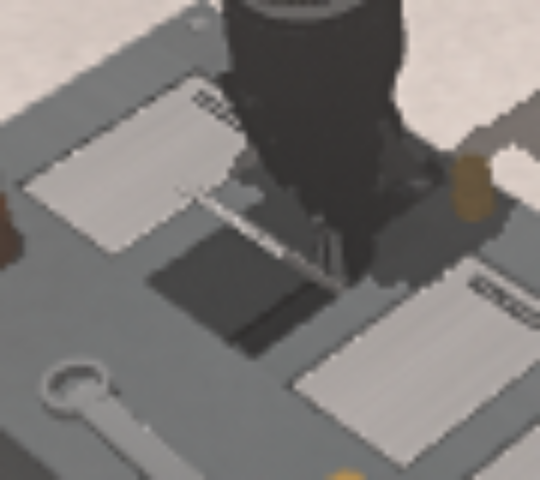

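The cover now stands at about 0.95 rad (edge corner at crop (183,187)), near its stop. I withdraw.

Emit:
jog_arm --turn '[[0,0,0],[0,0,0],[0,0,0],[0,0,0],[0,0,0],[0,0,0],[0,0,0],[0,0,0],[0,0,0],[0,0,0],[0,0,0],[0,0,0]]' --delta_pos '[[0.0005,0,-0.002],[0.001,0,-0.004],[0.001,0,-0.008],[0,0,-0.015],[0,0,-0.02],[0,0,-0.03],[0,0,-0.03],[0.03,0,-0.02],[0.03,0,0],[0.03,0,0],[0,0,0],[0,0,0]]' --gripper '[0,0,0,0,0,0,0,0,0,0,0,0]'

```text
time: 10.08
tool_pos: [0.4447, -0.118, 0.1837]
tcp_rot: [0.433, 3.11, -0.0]
wrist_force: [0.7, 0.1, 0.1]
width: 0.001
grip_force: 0.0
```

```bash
python3 - <<'E'
from h import *
s=read_state(); print(man(s["tool_pos"]),s["tool_pos"][2],s["wrist_force"])
im=vision.read_camera("scene")[:,:,::-1]
cv2.imwrite("pics/s4.png",cv2.resize(im[140:220,180:270],None,fx=6,fy=6))
E
```

```text
[-0.1190609  -0.04597782] 0.18370947319257827 [0.67263215 0.14627089 0.05945165]
```

View pics/s4.png

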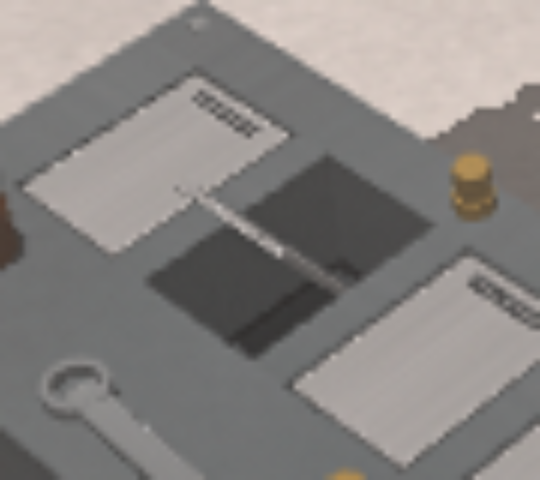

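The cover stays open on its own with its edge corner still at crop (183,187). The hand is clear and the fittings have not moved.

```bash
python3 -c "
from workcell import ticket
print(ticket.finish_job())"
```

```text
the job is handed in; nothing more can be done
None
```

Cover 3 was the loose one; it now stands open by itself at about 0.95 rad (roughly 54°, estimated from the camera image), the hand is clear, no bystander was touched, and the job is handed in (no verdict was returned).

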